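# Hang two tape rolls on the rack bar and shut the keeper

## Robot

A 6-joint arm with a two-finger parallel gripper is mounted at the origin on a cart in front of the work surface, level with it; the furniture and walls round the work are solid. World frame = base frame: x ahead of the robot, y to its left, z up, the work surface at z = 0. Lengths are in m, angles in rad, forces in N, time in s.
With the tool pointing down it reaches from about 0.3 to 0.775 m from the base axis. Payload 14.6 kg.
Tool frame: the origin (TCP) lies on the centre line of the jaws, within the pads' length; the fingertips stand ctrl.tcp_to_tips ahead of it and the grasp point (between the pads) lies 2 mm behind it (ctrl.tcp_to_tips is the distance from the TCP to the fingertips, in m); z points along the fingers, y is the line along which they close (so a half turn about z gives the same grasp; the last joint's range is limited). The gripper opens to 94 mm and grips with 3 to 60 N. Pads are 16 mm wide; open, the fingers measure 119 mm over their backs; the gripper's body (75 mm by 177 mm) begins 78 mm behind the grasp point.
Start: joints at [-1.237, 0.3, 1.521, -0, 1.321, -0.067], TCP at [0.215, -0.506, 0.222] pointing down, gripper open.
Joint ranges: [-3.03, 3.03], [-0.79, 2.21], [0.23, 2.52], [-1.04, 4.18], [0, 3.07], [-2.55, 2.55]. Speed limits (rad/s): [2.22, 2.22, 2.57, 3.14, 3.14, 3.14].

## Interface

Orientations are given as [roll, pitch, yaw] about the fixed x, y, z axes, in that order (R = Rz(yaw) Ry(pitch) Rx(roll)).
In Python, from station import telemetry, viewer, hand_in, ctrl gives the robot as it stands.
- The arm moves only by the tool step_arm, never from a script. Its argument "plan" is a list of rows, each an object of numbers: "dx", "dy", "dz": the shift along the tool's x, y, z scaled (see below); "rx", "ry", "rz": the turn, a rotation vector about the tool's x, y, z scaled (see below); "claw": the closure, from 0 (fully open) to 1 (shut). In form: [{"dx": .., "dy": .., "dz": .., "rx": .., "ry": .., "rz": .., "claw": ..}, ...]. A call has 1 to 10 rows; each row shifts and turns the commanded pose from where the row before left it, along the tool's axes as they then stand; what a row does not reach is not made up. The controller multiplies each number of a shift by 0.1 m and each number of a turn by 90 degrees. A row lasts 1/10 s, in which the tool goes at most 50 mm and 8.59 degrees, less where a joint would pass 70% of its speed; a pose out of reach is approached as far as the arm can. A call with a number of a shift or a turn outside -1 to 1 is refused whole. A call with a gripper value outside its range is refused whole. The fingers move at their own pace and stop on an object; "grip_force" is the grip in N (left out, the last holds). Time passes only in rows, so rows that do not move let the fingers close. It gives the time, the measured TCP pose, the force, the opening and the grip force at its end, in the units of the state.
- telemetry.get_obs(): the state, without advancing time (a new reading comes with each control period).
- viewer.camera(name): name is "side" or "top" or "wrist"; returns a dict with "img" (420x560x3 uint8, red, green, blue), "z_map" (420x560 float32, m along the optical axis (not along the pixel's ray), 0 where there is no reading), "fx", "fy", "cx", "cy" (pixels), "R" (3x3) and "t" (3): a world point X has camera coordinates R X + t; the wrist camera has in their place "tool_from_camera" (4x4, takes a point from camera to tool coordinates, whose origin is the TCP and whose axes are the flange's). Camera axes: x right, y down, z forward; pixel columns grow to the right and rows downward; lengths in m; the calibration is good to about 2 mm. A picture is of the moment at which its call begins: read the wrist's pose just before it.
- hand_in(): hands the job in; it is judged then, once.
Trained networks look in a picture, given as the dict that the camera call returned (one of the last four; its "shot" number tells which), for a name from the list of things; names that differ only in an ending like _2 or _b are one class to them, and where a whole thing is asked for, a point or a joint stands for the part that bears it (a point fixed in the world has none). Each returns a list of dicts, best first, with "score" (0 to 1); they miss things now and then, are a little off and sometimes report something else, mostly with a low value. They report only what shows in the picture. A call takes as long as a camera call.
- viewer.recognise(target, picture): "rect" ([left, top, right, bottom] in pixels, round what is visible of it).
The state is a dict: "time_s": time; "qpos": joint angles; "joint_vel": joint speeds; "tau": joint torques, N m; "ee_pos": TCP position; "eef_rot": TCP orientation; "force": force on the tool from outside, world axes, zero at the start; "moment": the same for the moment, N m; "grip_width": finger opening in m; "grip_force": force on a finger pad.
Only numpy, scipy, OpenCV 4.12 (cv2) and the standard library are available. Lean on these libraries where they do the work, as an engineer would, in place of code of your own. Each camera call takes 0.05 s, during which the arm holds its last target. There are 200 camera calls.

## Task

Put the tape away: take the wide roll of tape from the cradle and hang it on the bar under the rack's shelf by passing it over the bar's open end, then hang the narrow roll on the same bar outside it. With both hanging free, swing the little keeper tab at the bar's end up towards the robot until it is level, so that the rolls cannot slide off. Do not let a roll fall on the desk, and leave the ink bottle, glue stick and eraser alone.

Things in the scene. Friction and masses are not known exactly. Their poses are not given: they have to be found in the camera images.
- rack: Fixed plywood tape rack; its pose varies. Origin on the desk straight below the bar's middle; x to its back, y along the bar to its closed end, z up. Base board 10 mm thick, x -50 to 85, y -100 to 112 mm; back board from x 75; one cheek at y 100 to 112, x -15 to 75 mm carries the bar. A small case on top is fixed.
- bar_mid (a point): Middle of the bar, on its axis, 170 mm above the desk; axes as the rack's. The bar is a round steel rod, 14 mm in diameter and 200 mm long, along y: at y = +100 mm from here it is fixed in the cheek (4 mm thick collar of 26 mm diameter), at y = -100 mm is its open end with the keeper.
- keeper (a joint): Keeper: aluminium tab on the bar's open end, hinged about the bar's axis, held by light friction (0.05 N m) where it is left. 0: hangs straight down (open; it fits inside the core of a roll passed over it). 1.57: level, pointing to the rack's -x, towards the robot (shut). Range -0.3 to 1.62; starts at 0 to 0.25.
- keeper_tab (a point): Point to hold on the keeper tab: 32 mm from the hinge axis (which is the bar's axis, on the point's +z side), 10 mm from the tab's end, mid-thickness. The tab is 8 mm thick along the bar (rack y -111 to -103 mm) and 13 mm wide; its hub is a disc, 20 mm in diameter, 10 mm thick.
- cradle: Fixed cradle for the rolls: two round rails of 12 mm diameter along y at x = +-32 mm, axes 20 mm above the desk, between end boards at y = +-112 mm, 32 mm high, 100 mm wide. Origin on the desk below its middle, y along the rails.
- wide_centre (a point): Centre of the wide roll: masking tape, 93 mm outer diameter, 30 mm wide, core hole about 74 mm, 80 g. It starts standing on its rim in the cradle, its axis (the point's z) along the rails; which roll is at which end varies. Hanging at rest, its centre is about 31 mm below the bar's axis.
- narrow_centre (a point): Centre of the narrow roll: masking tape, 101 mm outer diameter, 19 mm wide, core hole about 74 mm, 90 g. It starts standing in the cradle, its axis (the point's z) along the rails, at least 45 mm clear of the other. Hanging at rest, its centre is about 31 mm below the bar's axis.
- ink_bottle: Bystander: dark ink bottle, 42x42x66 mm, origin under its middle.
- glue_stick: Bystander: upright glue stick, 24 mm diameter, 86 mm high, origin under its middle.
- block_eraser: Bystander: block eraser lying flat, 23x58x13 mm, origin under its middle.
- wide_roll: The wide roll itself; origin at the middle of one face, z along the roll's axis (see wide_centre).
- narrow_roll: The narrow roll itself; origin at the middle of one face, z along the roll's axis (see narrow_centre).
- shelf_edge (a point): Middle of the lower front edge of the rack's shelf: rack x -20, z 270 mm. The 10 mm thick shelf (y -100 to 112 mm) roofs the bar from here to the back board, so a hand must reach the bar from the robot's side (-x), tilted 30 to 45 degrees. Axes as the rack's.

How it is judged:
On the way, in this order (a step that is already met when the one before it is completed fails the run):
1. the wide roll hangs free on the bar, the narrow one does not yet (y of wide_centre in the frame of bar_mid between -0.095 and 0.095 m and x of wide_centre in the frame of bar_mid between -0.015 and 0.015 m and z of wide_centre in the frame of bar_mid between -0.04 and -0.023 m and contact force between wide_roll and the fingers below 0.1 N and linear speed of wide_roll below 0.03 m/s and distance between narrow_centre and bar_mid above 0.11 m), for 0.2 s.
2. both rolls hang free on the bar, the keeper still open (y of wide_centre in the frame of bar_mid between -0.095 and 0.095 m and x of wide_centre in the frame of bar_mid between -0.015 and 0.015 m and z of wide_centre in the frame of bar_mid between -0.04 and -0.023 m and contact force between each of wide_roll, narrow_roll and the fingers below 0.1 N and linear speed of each of wide_roll, narrow_roll below 0.03 m/s and y of narrow_centre in the frame of bar_mid between -0.095 and 0.095 m and x of narrow_centre in the frame of bar_mid between -0.015 and 0.015 m and z of narrow_centre in the frame of bar_mid between -0.04 and -0.023 m and value of joint keeper below 1 rad), for 0.2 s.
3. the keeper is level (value of joint keeper above 1.35 rad), for 0.2 s.
At the end, for the whole second after the job is handed in: Both rolls hang on the bar between cheek and open end (centre within 95 mm of the bar's middle along it, within 15 mm of it front to back, 23 to 40 mm below its axis), at rest and let go, the keeper within about 0.2 rad of level and let go (y of wide_centre in the frame of bar_mid between -0.095 and 0.095 m and x of wide_centre in the frame of bar_mid between -0.015 and 0.015 m and z of wide_centre in the frame of bar_mid between -0.04 and -0.023 m and contact force between each of wide_roll, narrow_roll and the fingers below 0.1 N and linear speed of each of wide_roll, narrow_roll below 0.03 m/s and y of narrow_centre in the frame of bar_mid between -0.095 and 0.095 m and x of narrow_centre in the frame of bar_mid between -0.015 and 0.015 m and z of narrow_centre in the frame of bar_mid between -0.04 and -0.023 m and value of joint keeper above 1.35 rad and velocity of joint keeper below 0.1 rad/s); the robot touches nothing.
It fails at once if a roll falls on the desk (height (world z) of any of wide_centre, narrow_centre below 0.035 m).
It fails at once if a bystander is disturbed (distance of any of ink_bottle, glue_stick, block_eraser from where it was at the start of the episode above 0.02 m).
It also fails if it takes over 72 s, if anything falls off the work surface, if the arm or the gripper's body presses on something with over 40 N, if the wrist force passes 120 N, or if a joint passes its speed limit or range.

## Working session

There is one attempt and no reset: what is moved stays moved. The work goes in short steps, Python scripts to look and compute and a tool call to move; the robot and the scene stay as the last step left them, time stands still between calls to the robot, and variables do not carry over. Pictures are saved under pics/ and viewed, at most 11 in all, crops included, and the job is handed in when it is done.

Besides the shell and the picture viewer there is one more tool, called as name(argument=value, ...), one argument or row to a line, values as JSON. step_arm: Moves the arm, as the interface text tells. Shifts and turns lie within -1 to 1; 1 stands for 0.1 m of shift or 90 degrees of turn. Its arguments: {"type":"object","properties":{"plan":{"type":"array"},"grip_force":{"type":"number"}},"required":["plan"]}

```bash
ls; mkdir -p pics; cat > h.py <<'E'
import numpy as np, cv2
from station import telemetry, viewer, hand_in, ctrl
from scipy.spatial.transform import Rotation as Ro
def cloud(p, box=None):
    z=p["z_map"]; v,u=np.indices(z.shape)
    if box is not None:
        m=np.zeros(z.shape,bool); l,t,r,b=[int(x) for x in box]; m[t:b+1,l:r+1]=1
    else: m=np.ones(z.shape,bool)
    m&=z>0
    u,v,z=u[m],v[m],z[m]
    C=np.c_[(u-p["cx"])*z/p["fx"],(v-p["cy"])*z/p["fy"],z]
    if "R" in p: return (C-np.array(p["t"]))@np.array(p["R"])
    T=np.array(p["tool_from_camera"]); C=C@T[:3,:3].T+T[:3,3]
    o=telemetry.get_obs(); return C@Ro.from_euler('xyz',o["eef_rot"]).as_matrix().T+o["ee_pos"]
def save(p,n): cv2.imwrite("pics/"+n,p["img"][:,:,::-1])
E
python3 - <<'E'
from h import *
o=telemetry.get_obs(); print(o, ctrl.tcp_to_tips)
for c in("side","top"):
    p=viewer.camera(c); save(p,c+"0.png"); print(c, "campos", -np.array(p["R"]).T@p["t"], "fwd",np.array(p["R"])[2])
    for n in ["rack","cradle","wide_roll","narrow_roll","ink_bottle","glue_stick","block_eraser","keeper"]:
        for r in viewer.recognise(n,p)[:2]:
            X=cloud(p,r["rect"]); print(n,round(r["score"],2),np.round(r["rect"]),np.round(np.median(X,0),3))
E
```

```text
pics
{'time_s': 0.0, 'qpos': array([-1.23661503e+00,  3.00491435e-01,  1.52158385e+00,  6.63610895e-06,
        1.32071067e+00, -6.66238528e-02]), 'joint_vel': array([-0.00276543, -0.00043872,  0.00070912, -0.00101384,  0.00072962,
        0.00047712]), 'tau': array([ 6.69835972e-04, -5.31808412e+01, -3.52730656e+01,  7.08561670e-02,
        2.44786829e-02, -1.12387474e-04]), 'ee_pos': array([ 0.21449336, -0.50618252,  0.221874  ]), 'eef_rot': array([-3.14040243e+00, -8.58569661e-05,  4.00803455e-01]), 'force': array([-0.60799214,  0.41765265, -0.52331006]), 'moment': array([-0.01006129, -0.01861642,  0.02986921]), 'grip_force': 0.0, 'grip_width': 0.09420950074897359} 0.017
side campos [0.36618073 0.90030725 0.70835002] fwd [ 0.20373816 -0.85010582 -0.4856036 ]
rack 0.72 [154. 183. 267. 374.] [0.664 0.223 0.038]
cradle 0.65 [258. 216. 315. 272.] [ 0.593 -0.134  0.003]
wide_roll 0.6 [277. 194. 314. 229.] [ 0.593 -0.243  0.043]
wide_roll 0.44 [151. 180. 262. 378.] [0.668 0.229 0.038]
narrow_roll 0.77 [271. 212. 310. 249.] [ 0.592 -0.167  0.025]
ink_bottle 0.26 [337. 261. 358. 270.] [ 0.43  -0.109  0.005]
glue_stick 0.87 [340. 286. 354. 322.] [0.414 0.083 0.028]
block_eraser 0.56 [336. 257. 360. 270.] [ 0.433 -0.114  0.005]
keeper 0.56 [234. 225. 244. 250.] [0.645 0.069 0.161]
top campos [ 0.46787456 -0.04274107  1.09836436] fwd [ 0.14104371 -0.00665752 -0.98998098]
rack 0.69 [107. 136. 233. 227.] [0.645 0.186 0.179]
cradle 0.9 [280. 203. 378. 246.] [ 0.582 -0.178  0.004]
wide_roll 0.91 [349. 202. 367. 242.] [ 0.584 -0.24   0.087]
narrow_roll 0.95 [309. 202. 324. 244.] [ 0.58  -0.137  0.083]
ink_bottle 0.66 [250. 147. 269. 170.] [0.745 0.001 0.032]
glue_stick 0.51 [218. 284. 232. 296.] [0.418 0.076 0.015]
block_eraser 0.61 [297. 273. 315. 300.] [ 0.427 -0.121  0.001]
keeper 0.64 [225. 184. 228. 194.] [0.644 0.068 0.175]
```

```bash
python3 - <<'E'
import cv2,numpy as np
a=cv2.imread("pics/side0.png")[150:400,130:400];b=cv2.imread("pics/top0.png")[110:320,90:400]
cv2.imwrite("pics/c0.png",np.vstack([cv2.resize(a,(400,370)),]))
a=cv2.resize(a,(400,370));b=cv2.resize(b,(400,271));c=np.zeros((370,800,3),np.uint8);c[:,:400]=a;c[:271,400:]=b
cv2.imwrite("pics/c0.png",c)
E
```

```text
(no output)
```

View pics/c0.png

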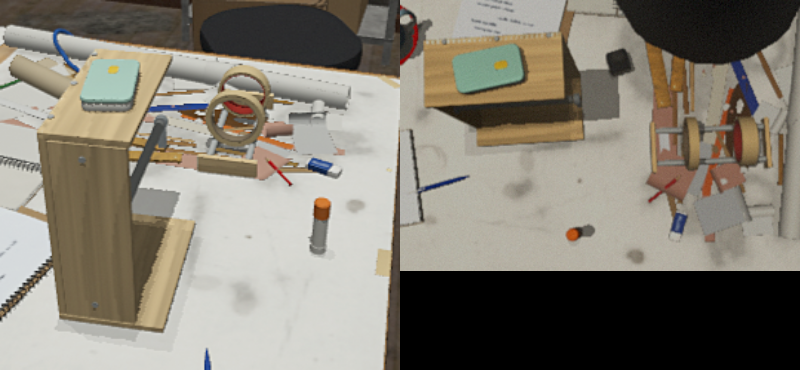

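The rack is at the left with the bar's open end toward −y. The cradle is at the right, with the narrow roll nearer the rack. Next I'll measure the poses.

```bash
python3 - <<'E'
from h import *
for c in("top","side"):
    p=viewer.camera(c); X=cloud(p)
    # shelf
    m=(abs(X[:,2]-.28)<.006)&(X[:,1]>0)&(X[:,0]>.5)&(X[:,0]<.85); S=X[m][:,:2].astype(np.float32)
    r=cv2.minAreaRect(S); print(c,"shelf",len(S),r,S[:,1].min(),np.round(cv2.boxPoints(r),4).tolist())
    # base board top
    m=(abs(X[:,2]-.01)<.004)&(X[:,1]>.05)&(X[:,0]>.5)&(X[:,0]<.8)&(X[:,1]<.33); S=X[m]; print("base",len(S),S.min(0) if len(S) else 0)
    # bar
    m=(abs(X[:,2]-.168)<.012)&(X[:,1]>.06)&(X[:,1]<.28)&(X[:,0]>.6)&(X[:,0]<.70); S=X[m]
    if len(S)>10: print("bar",len(S),S.mean(0),S.min(0),S.max(0),np.polyfit(S[:,1],S[:,0],1))
    for n in("wide_roll","narrow_roll","cradle"):
        r=viewer.recognise(n,p)[0]; l,t,rr,b=r["rect"]; S=cloud(p,(l-3,t-3,rr+3,b+3))
        if n=="cradle": S=S[(S[:,2]>.01)&(S[:,2]<.04)]
        else: S=S[(S[:,2]>.055)&(S[:,2]<.2)]
        q=cv2.minAreaRect(S[:,:2].astype(np.float32)); print(n,len(S),np.round(np.percentile(S,[2,50,98],axis=0),4).tolist(),q)
E
```

```text
top shelf 4038 ((0.6694051027297974, 0.18281790614128113), (0.10640346258878708, 0.2125428318977356), 4.7064008712768555) 0.07297354 [[0.607699990272522, 0.28439998626708984], [0.6251000165939331, 0.07249999791383743], [0.7311000227928162, 0.08129999786615372], [0.713699996471405, 0.2930999994277954]]
base 2139 [0.50686449 0.07195129 0.00600138]
bar 410 [0.63424712 0.16298024 0.17341773] [0.61314839 0.06134733 0.15761593] [0.65360334 0.27975915 0.17995725] [-0.10572788  0.65147867]
wide_roll 512 [[0.5458, -0.2569, 0.0626], [0.5868, -0.241, 0.0988], [0.6339, -0.2257, 0.1069]] ((0.5914852023124695, -0.2418975532054901), (0.09285344183444977, 0.030633918941020966), 3.4722001552581787)
narrow_roll 364 [[0.5357, -0.1491, 0.0637], [0.5796, -0.1386, 0.1058], [0.631, -0.1269, 0.115]] ((0.5831351280212402, -0.13889586925506592), (0.09823651611804962, 0.020882833749055862), 3.4839799404144287)
cradle 1228 [[0.5351, -0.3101, 0.0151], [0.5894, -0.1895, 0.0247], [0.6368, -0.0655, 0.0367]] ((0.5815804600715637, -0.19159311056137085), (0.11327078193426132, 0.25569048523902893), 4.337076187133789)
s
[... 387 characters left out ...]
7] [0.61430511 0.06095072 0.15604717] [0.65553689 0.27970754 0.17959974] [-0.10681537  0.65364285]
wide_roll 658 [[0.5385, -0.2575, 0.0595], [0.5799, -0.15, 0.0973], [0.6324, -0.1281, 0.1138]] ((0.5869530439376831, -0.19369518756866455), (0.09296346455812454, 0.1369239240884781), 5.975291728973389)
narrow_roll 494 [[0.5368, -0.2428, 0.0565], [0.5744, -0.1345, 0.0921], [0.6333, -0.1262, 0.1141]] ((0.5865252614021301, -0.1928694248199463), (0.0987037718296051, 0.1343979388475418), 2.368100643157959)
cradle 1074 [[0.5276, -0.323, 0.0109], [0.5857, -0.129, 0.0238], [0.6266, -0.0619, 0.0379]] ((0.5874097347259521, -0.1953946202993393), (0.1306512951850891, 0.27553075551986694), 9.880033493041992)
```

step_arm(
  plan=[
    {"rz": 0.07,"claw": 0.36},
    {"rz": 0.07,"claw": 0.36},
    {"rz": 0.0675,"claw": 0.36},
    {"ry": 0.0833,"claw": 0.36},
    {"ry": 0.0833,"claw": 0.36},
    {"ry": 0.0833,"claw": 0.36},
    {"ry": 0.0833,"claw": 0.36},
    {"ry": 0.0833,"claw": 0.36},
    {"ry": 0.0833,"claw": 0.36},
    {"claw": 0.36},
  ],
  grip_force=30,
)

```text
$.plan[0]: bad value
```

```bash
cat >> h.py <<'E'
YAW=0.078
def goto(P, yaw=YAW, tilt=45):
    "print shift (units of 0.1 m, tool axes) and turn (units of 90 deg) still needed"
    o=telemetry.get_obs(); R=Ro.from_euler('xyz',o["eef_rot"])
    T=Ro.from_euler('z',yaw)*Ro.from_euler('x',np.pi)*Ro.from_euler('y',tilt,degrees=True)
    print("t",round(o["time_s"],2),"pos",np.round(o["ee_pos"],4),"w",round(o["grip_width"],4),"F",np.round(o["force"],1))
    print(" turn",np.round((R.inv()*T).as_rotvec()/np.pi*2,4)," shift",np.round(R.inv().apply(np.array(P)-o["ee_pos"])*10,3), "d",np.round(np.linalg.norm(np.array(P)-o["ee_pos"]),3))
E
python3 -c "
from h import *
goto((.485,-.250,.168))"
```

```text
t 1.3 pos [ 0.2146 -0.5064  0.2224] w 0.0939 F [-0.9 -0.8  0.2]
 turn [-0.0807  0.4956  0.1948]  shift [ 3.49  -1.305  0.544] d 0.377
```

step_arm(
  plan=[
    {"dx": 0,"dy": 0,"dz": 0,"rx": 0,"ry": 0,"rz": 0.07,"claw": 0.36},
    {"dx": 0,"dy": 0,"dz": 0,"rx": 0,"ry": 0,"rz": 0.07,"claw": 0.36},
    {"dx": 0,"dy": 0,"dz": 0,"rx": 0,"ry": 0,"rz": 0.066,"claw": 0.36},
    {"dx": 0,"dy": 0,"dz": 0,"rx": 0,"ry": 0.0833,"rz": 0,"claw": 0.36},
    {"dx": 0,"dy": 0,"dz": 0,"rx": 0,"ry": 0.0833,"rz": 0,"claw": 0.36},
    {"dx": 0,"dy": 0,"dz": 0,"rx": 0,"ry": 0.0833,"rz": 0,"claw": 0.36},
    {"dx": 0,"dy": 0,"dz": 0,"rx": 0,"ry": 0.0833,"rz": 0,"claw": 0.36},
    {"dx": 0,"dy": 0,"dz": 0,"rx": 0,"ry": 0.0833,"rz": 0,"claw": 0.36},
    {"dx": 0,"dy": 0,"dz": 0,"rx": 0,"ry": 0.0833,"rz": 0,"claw": 0.36},
    {"dx": 0,"dy": 0,"dz": 0,"rx": 0,"ry": 0,"rz": 0,"claw": 0.36},
  ],
  grip_force=30,
)

```text
time_s: 2.3
ee_pos: [0.2131, -0.5063, 0.2208]
eef_rot: [-3.137, -0.788, 0.071]
force: [0.1, 0.8, -0.4]
grip_width: 0.0603
grip_force: 0.0
```

```bash
python3 -c "
from h import *
goto((.485,-.250,.168))"
```

```text
t 2.3 pos [ 0.2131 -0.5063  0.2208] w 0.0603 F [ 0.1  0.8 -0.4]
 turn [ 0.0001 -0.0015 -0.0032]  shift [ 1.667 -2.352  2.435] d 0.377
```

step_arm(
  plan=[
    {"dx": 0.185,"dy": -0.261,"dz": 0.27,"rx": 0,"ry": 0,"rz": 0,"claw": 0.36},
    {"dx": 0.185,"dy": -0.261,"dz": 0.27,"rx": 0,"ry": 0,"rz": 0,"claw": 0.36},
    {"dx": 0.185,"dy": -0.261,"dz": 0.27,"rx": 0,"ry": 0,"rz": 0,"claw": 0.36},
    {"dx": 0.185,"dy": -0.261,"dz": 0.27,"rx": 0,"ry": 0,"rz": 0,"claw": 0.36},
    {"dx": 0.185,"dy": -0.261,"dz": 0.27,"rx": 0,"ry": 0,"rz": 0,"claw": 0.36},
    {"dx": 0.185,"dy": -0.261,"dz": 0.27,"rx": 0,"ry": 0,"rz": 0,"claw": 0.36},
    {"dx": 0.185,"dy": -0.261,"dz": 0.27,"rx": 0,"ry": 0,"rz": 0,"claw": 0.36},
    {"dx": 0.185,"dy": -0.261,"dz": 0.27,"rx": 0,"ry": 0,"rz": 0,"claw": 0.36},
    {"dx": 0.185,"dy": -0.261,"dz": 0.27,"rx": 0,"ry": 0,"rz": 0,"claw": 0.36},
    {"dx": 0,"dy": 0,"dz": 0,"rx": 0,"ry": 0,"rz": 0,"claw": 0.36},
  ],
)

```text
time_s: 3.3
ee_pos: [0.4877, -0.2459, 0.1684]
eef_rot: [3.14, -0.784, 0.085]
force: [-0.7, -0.2, -0.4]
grip_width: 0.06
grip_force: 0.0
```

```bash
python3 -c "
from h import *
goto((.485,-.250,.168)); goto((.556,-.245,.097))
p=viewer.camera('wrist'); save(p,'w1.png'); 
for r in viewer.recognise('wide_roll',p)[:1]:
    S=cloud(p,r['rect']); S=S[(S[:,2]>.05)&(S[:,2]<.13)&(S[:,1]<-.2)]; print(r,np.percentile(S,[2,50,98],axis=0)); print(cv2.minAreaRect(S[:,:2].astype(np.float32)))
"
```

```text
t 3.3 pos [ 0.4877 -0.2459  0.1684] w 0.06 F [-0.7 -0.2 -0.4]
 turn [-0.002   0.001   0.0031]  shift [-0.024  0.039 -0.018] d 0.005
t 3.3 pos [ 0.4877 -0.2459  0.1684] w 0.06 F [-0.7 -0.2 -0.4]
 turn [-0.002   0.001   0.0031]  shift [-0.022  0.047  0.987] d 0.099Traceback (most recent call last):
  File "<string>", line 6, in <module>
    S=cloud(p,r['rect']); S=S[(S[:,2]>.05)&(S[:,2]<.13)&(S[:,1]<-.2)]; print(r,np.percentile(S,[2,50,98],axis=0)); print(cv2.minAreaRect(S[:,:2].astype(np.float32)))
                                                                               ~~~~~~~~~~~~~^^^^^^^^^^^^^^^^^^^^
    return _quantile_unchecked(
        a, q, axis, out, overwrite_input, method, keepdims, weights)
    return _ureduce(a,
                    func=_quantile_ureduce_func,
    ...<5 lines>...
                    overwrite_input=overwrite_input,
                    method=method)
    r = func(a, **kwargs)
    result = _quantile(arr,
                       quantiles=q,
    ...<2 lines>...
                       out=out,
                       weights=wgt)
    slices_having_nans = np.isnan(arr[-1, ...])
                                  ~~~^^^^^^^^^
IndexError: index -1 is out of bounds for axis 0 with size 0
```

View pics/w1.png

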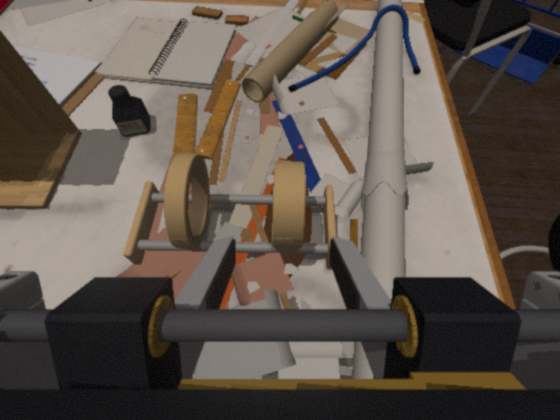

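The wide roll (290,210) lies between the open fingers. I'll advance and grip.

step_arm(
  plan=[
    {"dx": -0.01,"dy": 0.03,"dz": 0.3,"rx": 0,"ry": 0,"rz": 0,"claw": 0.36},
    {"dx": -0.01,"dy": 0.01,"dz": 0.3,"rx": 0,"ry": 0,"rz": 0,"claw": 0.36},
    {"dx": 0,"dy": 0,"dz": 0.2,"rx": 0,"ry": 0,"rz": 0,"claw": 0.36},
    {"dx": 0,"dy": 0,"dz": 0.18,"rx": 0,"ry": 0,"rz": 0,"claw": 0.36},
    {"dx": 0,"dy": 0,"dz": 0,"rx": 0,"ry": 0,"rz": 0,"claw": 0.36},
    {"dx": 0,"dy": 0,"dz": 0,"rx": 0,"ry": 0,"rz": 0,"claw": 0.36},
  ],
)

```text
time_s: 4.0
ee_pos: [0.5526, -0.2494, 0.098]
eef_rot: [3.141, -0.785, 0.077]
force: [-0.4, -0.6, 0.6]
grip_width: 0.06
grip_force: 0.0
```

```bash
python3 -c "
from h import *
goto((.556,-.245,.097))
p=viewer.camera('wrist'); save(p,'w2.png'); print(np.round(p['tool_from_camera'],3))
p=viewer.camera('top')
for n in('wide_roll','narrow_roll'):
    r=viewer.recognise(n,p)[0]; S=cloud(p,r['rect']); S=S[S[:,2]>.06]; print(n,r,np.percentile(S,[2,50,98],axis=0).round(4).tolist())
"
```

```text
t 4.0 pos [ 0.5526 -0.2494  0.098 ] w 0.06 F [-0.4 -0.6  0.6]
 turn [ 0.0008  0.0003 -0.0004]  shift [ 0.019 -0.041  0.033] d 0.006
[[-0.001 -0.968 -0.252  0.073]
 [ 1.    -0.001 -0.    -0.   ]
 [-0.    -0.252  0.968 -0.162]
 [ 0.     0.     0.     1.   ]]
wide_roll {'rect': [346.4, 200.4, 370.5, 240.9], 'score': 0.71} [[0.539, -0.2572, 0.0664], [0.5804, -0.2394, 0.1001], [0.6337, -0.2078, 0.1192]]
narrow_roll {'rect': [309.5, 201.3, 321.2, 240.1], 'score': 0.62} [[0.5383, -0.149, 0.0662], [0.582, -0.1385, 0.1059], [0.6309, -0.1269, 0.1158]]
```

View pics/w2.png

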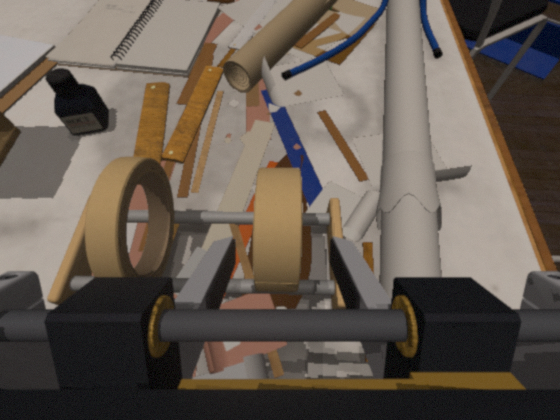

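The roll (278,230) is about 4 mm off the finger centre line (287). I'll correct that and close.

step_arm(
  plan=[
    {"dx": 0.02,"dy": -0.04,"dz": 0.03,"rx": 0,"ry": 0,"rz": 0,"claw": 0.36},
    {"dx": 0,"dy": 0,"dz": 0,"rx": 0,"ry": 0,"rz": 0,"claw": 0.36},
    {"dx": 0,"dy": 0,"dz": 0,"rx": 0,"ry": 0,"rz": 0,"claw": 1},
    {"dx": 0,"dy": 0,"dz": 0,"rx": 0,"ry": 0,"rz": 0,"claw": 1},
    {"dx": 0,"dy": 0,"dz": 0,"rx": 0,"ry": 0,"rz": 0,"claw": 1},
    {"dx": 0,"dy": 0,"dz": 0,"rx": 0,"ry": 0,"rz": 0,"claw": 1},
    {"dx": 0,"dy": 0,"dz": 0,"rx": 0,"ry": 0,"rz": 0,"claw": 1},
    {"dx": 0,"dy": 0,"dz": 0,"rx": 0,"ry": 0,"rz": 0,"claw": 1},
  ],
  grip_force=30,
)

```text
time_s: 5.0
ee_pos: [0.5563, -0.2444, 0.0968]
eef_rot: [3.142, -0.785, 0.077]
force: [-0.2, -0.8, -0.8]
grip_width: 0.0293
grip_force: 30.0
```

```bash
python3 -c "
from h import *
for i in range(3):
  goto((.556,-.245,.097)); viewer.camera('wrist')
"
```

```text
t 5.0 pos [ 0.5563 -0.2444  0.0968] w 0.0293 F [-0.2 -0.8 -0.8]
 turn [ 0.0004  0.0002 -0.0004]  shift [-0.001  0.005 -0.004] d 0.001
t 5.05 pos [ 0.5563 -0.2444  0.0968] w 0.0291 F [-0.8 -0.  -0.7]
 turn [ 0.0004  0.0002 -0.0004]  shift [-0.001  0.005 -0.004] d 0.001
t 5.1 pos [ 0.5563 -0.2444  0.0968] w 0.0288 F [ 0.5 -0.4  0.7]
 turn [ 0.0004  0.0002 -0.0004]  shift [-0.001  0.006 -0.004] d 0.001
```

step_arm(
  plan=[
    {"dx": 0.1,"dy": 0,"dz": -0.1,"rx": 0,"ry": 0,"rz": 0,"claw": 1},
    {"dx": 0.25,"dy": 0,"dz": -0.25,"rx": 0,"ry": 0,"rz": 0,"claw": 1},
    {"dx": 0.3,"dy": 0,"dz": -0.3,"rx": 0,"ry": 0,"rz": 0,"claw": 1},
    {"dx": 0.3,"dy": 0,"dz": -0.3,"rx": 0,"ry": 0,"rz": 0,"claw": 1},
    {"dx": 0.06,"dy": 0,"dz": -0.06,"rx": 0,"ry": 0,"rz": 0,"claw": 1},
    {"dx": 0.1,"dy": -0.37,"dz": 0.1,"rx": 0,"ry": 0,"rz": 0,"claw": 1},
    {"dx": 0.1,"dy": -0.37,"dz": 0.1,"rx": 0,"ry": 0,"rz": 0,"claw": 1},
    {"dx": 0.1,"dy": -0.37,"dz": 0.1,"rx": 0,"ry": 0,"rz": 0,"claw": 1},
    {"dx": 0.1,"dy": -0.37,"dz": 0.1,"rx": 0,"ry": 0,"rz": 0,"claw": 1},
    {"dx": 0.1,"dy": -0.37,"dz": 0.1,"rx": 0,"ry": 0,"rz": 0,"claw": 1},
  ],
)

```text
time_s: 6.15
ee_pos: [0.6126, -0.0528, 0.2388]
eef_rot: [-3.141, -0.784, 0.077]
force: [0.8, 0.2, -0.7]
grip_width: 0.029
grip_force: 30.0
```

```bash
python3 -c "
from h import *
for c in('side','top','wrist'):
    p=viewer.camera(c); save(p,c+'3.png')
    for n in('keeper','wide_roll','rack'):
        for r in viewer.recognise(n,p)[:1]:
            S=cloud(p,r['rect'])
            if n=='keeper': S=S[(S[:,2]>.12)&(S[:,2]<.19)&(S[:,1]>.04)&(S[:,1]<.09)]
            print(c,n,round(r['score'],2),np.round(r['rect']),len(S),np.percentile(S,[3,50,97],axis=0).round(4).tolist() if len(S) else 0)
goto((.6123,.0262,.190))
a=cv2.imread('pics/wrist3.png');b=cv2.imread('pics/side3.png')[150:330,160:360];b=cv2.resize(b,(467,420),interpolation=cv2.INTER_CUBIC)
cv2.imwrite('pics/c3.png',np.hstack([cv2.resize(a,(400,300)),cv2.resize(b,(333,300))]))
"
```

```text
side keeper 0.66 [237. 225. 244. 248.] 110 [[0.638, 0.0616, 0.1351], [0.6423, 0.0695, 0.1676], [0.6495, 0.0863, 0.1782]]
side wide_roll 0.97 [237. 172. 275. 215.] 1709 [[0.6027, -2.0788, -0.7537], [0.6687, -0.0592, 0.1649], [1.3389, 0.1183, 0.2787]]
side rack 0.71 [154. 183. 264. 376.] 21339 [[0.5765, -0.3555, -0.0022], [0.6631, 0.2282, 0.0459], [0.9722, 0.2909, 0.2965]]
top keeper 0.65 [219. 284. 236. 298.] 0 0
top wide_roll 0.77 [274. 162. 288. 212.] 813 [[0.6004, -0.0726, -0.0018], [0.6332, -0.0518, 0.2386], [0.7331, -0.0359, 0.2568]]
top rack 0.91 [106. 135. 232. 227.] 11765 [[0.5788, 0.0797, -0.0031], [0.646, 0.191, 0.1762], [0.809, 0.3907, 0.2976]]
wrist keeper 0.59 [135. 231. 166. 267.] 693 [[0.6375, 0.0608, 0.1325], [0.6439, 0.0629, 0.1702], [0.654, 0.07, 0.1801]]
wrist wide_roll 0.96 [258. 170. 308. 300.] 6525 [[0.6021, -0.0694, 0.0011], [0.6296, -0.0538, 0.242], [0.7597, -0.0286, 0.2499]]
wrist rack 0.68 [  0.  62. 194. 310.] 48338 [[0.5652, -0.0254, 0.0002], [0.707, 0.125, 0.1353], [1.0919, 0.2827, 0.3282]]
t 6.75 pos [ 0.6125 -0.0552  0.2396] w 0.0291 F [ 0.4 -0.4 -0.3]
 turn [ 0.0008  0.0002 -0.0008]  shift [-0.308 -0.811  0.393] d 0.095
```

View pics/c3.png

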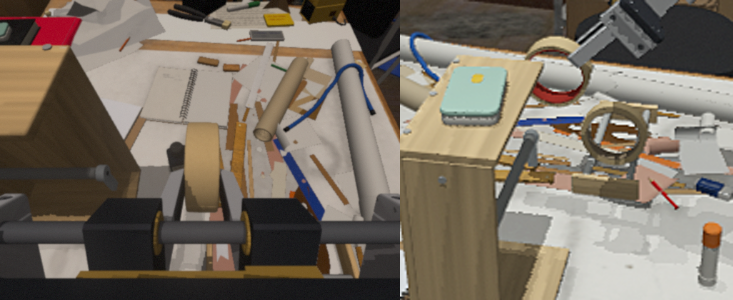

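step_arm(
  plan=[
    {"dx": -0.17,"dy": 0,"dz": 0.17,"rx": 0,"ry": 0,"rz": 0,"claw": 1},
    {"dx": -0.17,"dy": 0,"dz": 0.17,"rx": 0,"ry": 0,"rz": 0,"claw": 1},
    {"dx": 0.016,"dy": -0.27,"dz": 0.027,"rx": 0,"ry": 0,"rz": 0,"claw": 1},
    {"dx": 0.016,"dy": -0.27,"dz": 0.027,"rx": 0,"ry": 0,"rz": 0,"claw": 1},
    {"dx": 0,"dy": -0.27,"dz": 0,"rx": 0,"ry": 0,"rz": 0,"claw": 1},
    {"dx": 0,"dy": 0,"dz": 0,"rx": 0,"ry": 0,"rz": 0,"claw": 1},
    {"dx": 0,"dy": 0,"dz": 0,"rx": 0,"ry": 0,"rz": 0,"claw": 1},
  ],
)

```text
time_s: 7.45
ee_pos: [0.6124, 0.0269, 0.1901]
eef_rot: [3.141, -0.785, 0.079]
force: [0.3, 0.7, -0.6]
grip_width: 0.0288
grip_force: 30.0
```

```bash
python3 -c "
from h import *
p=viewer.camera('side'); p=viewer.camera('wrist'); goto((.6123,.0262,.190)); save(p,'w4.png')
r=viewer.recognise('keeper',p)
X=cloud(p); S=X[(X[:,1]>.045)&(X[:,1]<.075)&(X[:,2]>.11)&(X[:,2]<.19)&(X[:,0]>.62)&(X[:,0]<.67)]
print(len(S)); 
for z in (.13,.14,.15,.16,.17,.18):
    q=S[abs(S[:,2]-z)<.005]; print(z,len(q),q[:,0].min() if len(q) else 0,q[:,0].max() if len(q) else 0)
S=X[(X[:,1]<.05)&(X[:,1]>.0)&(X[:,2]>.1)&(X[:,0]>.59)&(X[:,0]<.72)]; print(np.percentile(S,[1,50,99],axis=0).round(4))
"
```

```text
t 7.55 pos [0.6125 0.0259 0.1901] w 0.0286 F [-0.3 -0.7 -0.5]
 turn [ 0.0007  0.0001 -0.0005]  shift [-0.002 -0.003 -0.001] d 0.0
795
0.13 7 0.6389359539587299 0.6503833888117507
0.14 43 0.6388029452756627 0.6504301782808604
0.15 84 0.6391028481373704 0.6505142624137056
0.16 46 0.6381575804849176 0.6534118519650888
0.17 230 0.6364611021918589 0.6562500452826674
0.18 364 0.6289924303097937 0.6552540976289669
[[0.5909 0.001  0.1555]
 [0.6194 0.0267 0.1964]
 [0.6772 0.0489 0.2248]]
```

View pics/w4.png

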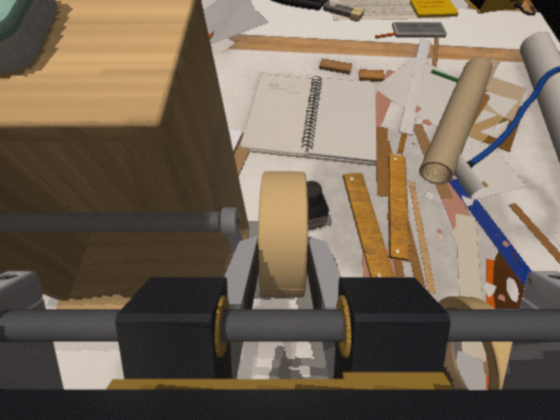

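The roll is lined up with the hub at (235,222). I'll start threading.

step_arm(
  plan=[
    {"dx": 0,"dy": -0.15,"dz": 0,"rx": 0,"ry": 0,"rz": 0,"claw": 1},
    {"dx": 0,"dy": -0.2,"dz": 0,"rx": 0,"ry": 0,"rz": 0,"claw": 1},
    {"dx": 0,"dy": -0.2,"dz": 0,"rx": 0,"ry": 0,"rz": 0,"claw": 1},
    {"dx": 0,"dy": -0.2,"dz": 0,"rx": 0,"ry": 0,"rz": 0,"claw": 1},
    {"dx": 0,"dy": 0,"dz": 0,"rx": 0,"ry": 0,"rz": 0,"claw": 1},
    {"dx": 0,"dy": 0,"dz": 0,"rx": 0,"ry": 0,"rz": 0,"claw": 1},
  ],
)

```text
time_s: 8.2
ee_pos: [0.6067, 0.101, 0.1899]
eef_rot: [3.141, -0.785, 0.078]
force: [1.4, -0.9, -1.3]
grip_width: 0.0288
grip_force: 30.0
```

```bash
python3 -c "
from h import *
p=viewer.camera('side');goto((.6123-.078*.18,.0262+.18,.190)); save(p,'s5.png')
p=viewer.camera('wrist')
X=cloud(p)
S=X[(X[:,1]>.03)&(X[:,1]<.08)&(X[:,2]>.11)&(X[:,2]<.19)&(X[:,0]>.62)&(X[:,0]<.67)]; print(np.percentile(S,[1,50,99],axis=0).round(4))
b=cv2.imread('pics/s5.png')[150:330,160:360];b=cv2.resize(b,(467,420),interpolation=cv2.INTER_CUBIC);cv2.imwrite('pics/c5.png',b)
"
```

```text
t 8.25 pos [0.6067 0.1006 0.1899] w 0.0291 F [-0.3 -0.  -0.7]
 turn [ 0.0007  0.0004 -0.0005]  shift [-0.002 -1.059 -0.003] d 0.106
[[0.6364 0.0615 0.135 ]
 [0.6417 0.0689 0.1752]
 [0.6549 0.0798 0.1807]]
```

View pics/c5.png

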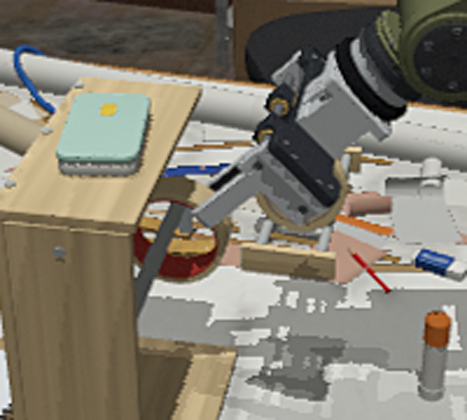

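step_arm(
  plan=[
    {"dx": 0,"dy": -0.26,"dz": 0,"rx": 0,"ry": 0,"rz": 0,"claw": 1},
    {"dx": 0,"dy": -0.26,"dz": 0,"rx": 0,"ry": 0,"rz": 0,"claw": 1},
    {"dx": 0,"dy": -0.26,"dz": 0,"rx": 0,"ry": 0,"rz": 0,"claw": 1},
    {"dx": 0,"dy": -0.26,"dz": 0,"rx": 0,"ry": 0,"rz": 0,"claw": 1},
    {"dx": 0,"dy": 0,"dz": 0,"rx": 0,"ry": 0,"rz": 0,"claw": 1},
    {"dx": -0.05,"dy": 0,"dz": 0.05,"rx": 0,"ry": 0,"rz": 0,"claw": 1},
    {"dx": -0.045,"dy": 0,"dz": 0.045,"rx": 0,"ry": 0,"rz": 0,"claw": 1},
    {"dx": 0,"dy": 0,"dz": 0,"rx": 0,"ry": 0,"rz": 0,"claw": 1},
    {"dx": 0,"dy": 0,"dz": 0,"rx": 0,"ry": 0,"rz": 0,"claw": 1},
    {"dx": 0,"dy": 0,"dz": 0,"rx": 0,"ry": 0,"rz": 0,"claw": 1},
  ],
)

```text
time_s: 9.3
ee_pos: [0.5989, 0.2046, 0.177]
eef_rot: [-3.141, -0.785, 0.076]
force: [0.9, -0.8, -0.4]
grip_width: 0.0288
grip_force: 30.0
```

step_arm(
  plan=[
    {"dx": -0.007,"dy": 0,"dz": 0.007,"rx": 0,"ry": 0,"rz": 0,"claw": 1},
    {"dx": 0,"dy": 0,"dz": 0,"rx": 0,"ry": 0,"rz": 0,"claw": 0.6},
    {"dx": 0,"dy": 0,"dz": 0,"rx": 0,"ry": 0,"rz": 0,"claw": 0.5},
    {"dx": 0,"dy": 0,"dz": 0,"rx": 0,"ry": 0,"rz": 0,"claw": 0.4},
    {"dx": 0,"dy": 0,"dz": 0,"rx": 0,"ry": 0,"rz": 0,"claw": 0.4},
    {"dx": 0,"dy": 0,"dz": 0,"rx": 0,"ry": 0,"rz": 0,"claw": 0.4},
  ],
)

```text
time_s: 9.9
ee_pos: [0.5986, 0.2053, 0.1756]
eef_rot: [-3.142, -0.785, 0.077]
force: [-0.7, -0.3, 0.4]
grip_width: 0.0559
grip_force: 0.0
```

```bash
python3 -c "
from h import *
p=viewer.camera('side');goto((.6,.2,.17)); save(p,'s6.png')
r=viewer.recognise('wide_roll',p)[0]; S=cloud(p,r['rect']); S=S[(S[:,1]>.1)&(S[:,1]<.24)&(S[:,2]<.165)&(S[:,2]>.08)&(S[:,0]<.69)&(S[:,0]>.58)]; print(r,len(S),np.percentile(S,[2,50,98],axis=0).round(4))
p=viewer.camera('wrist'); r=viewer.recognise('wide_roll',p)[0]; S=cloud(p,r['rect']); S=S[(S[:,2]<.2)&(S[:,2]>.08)&(S[:,0]<.69)&(S[:,0]>.58)]; print(r,len(S),np.percentile(S,[2,50,98],axis=0).round(4));save(p,'w6.png')
"
```

```text
t 9.95 pos [0.5986 0.2053 0.1756] w 0.0567 F [ 0.2 -0.   0.2]
 turn [ 0.0003  0.0002 -0.0003]  shift [-0.032  0.054  0.047] d 0.008
{'rect': [218.2, 262.6, 247.5, 312.4], 'score': 0.61} 376 [[0.5886 0.1759 0.095 ]
 [0.6124 0.2144 0.1057]
 [0.6406 0.2223 0.1622]]Traceback (most recent call last):
  File "<string>", line 5, in <module>
    p=viewer.camera('wrist'); r=viewer.recognise('wide_roll',p)[0]; S=cloud(p,r['rect']); S=S[(S[:,2]<.2)&(S[:,2]>.08)&(S[:,0]<.69)&(S[:,0]>.58)]; print(r,len(S),np.percentile(S,[2,50,98],axis=0).round(4));save(p,'w6.png')
                                ~~~~~~~~~~~~~~~~~~~~~~~~~~~~~~~^^^
IndexError: list index out of range
```

The wide roll hangs on the bar. I'll retreat straight back.

step_arm(
  plan=[
    {"dx": 0,"dy": 0,"dz": -0.1,"rx": 0,"ry": 0,"rz": 0,"claw": 0.4},
    {"dx": 0,"dy": 0,"dz": -0.3,"rx": 0,"ry": 0,"rz": 0,"claw": 0.4},
    {"dx": 0,"dy": 0,"dz": -0.3,"rx": 0,"ry": 0,"rz": 0,"claw": 0.4},
    {"dx": 0,"dy": 0,"dz": -0.3,"rx": 0,"ry": 0,"rz": 0,"claw": 0.45},
    {"dx": 0,"dy": 0,"dz": 0,"rx": 0,"ry": 0,"rz": 0,"claw": 0.45},
    {"dx": 0,"dy": 0,"dz": 0,"rx": 0,"ry": 0,"rz": 0,"claw": 0.45},
  ],
)

```text
time_s: 10.7
ee_pos: [0.528, 0.1999, 0.2469]
eef_rot: [-3.141, -0.786, 0.077]
force: [0.2, 1.4, -0.8]
grip_width: 0.052
grip_force: 0.0
```

```bash
python3 -c "
from h import *
p=viewer.camera('side')
r=viewer.recognise('wide_roll',p)[0]; S=cloud(p,r['rect']); S=S[(S[:,1]>.1)&(S[:,1]<.24)&(S[:,2]<.165)&(S[:,2]>.08)&(S[:,0]<.69)&(S[:,0]>.58)]; print(r,len(S),np.percentile(S,[2,50,98],axis=0).round(4))
p=viewer.camera('wrist'); save(p,'w6.png')
X=cloud(p); S=X[(X[:,1]>.1)&(X[:,1]<.25)&(X[:,2]<.2)&(X[:,2]>.08)&(X[:,0]<.69)&(X[:,0]>.58)]; print(len(S),np.percentile(S,[1,50,99],axis=0).round(4))
goto((.477,-.147,.173))
"
```

```text
{'rect': [215.7, 260.7, 248.4, 311.0], 'score': 0.84} 469 [[0.5887 0.1918 0.094 ]
 [0.604  0.2139 0.1128]
 [0.6399 0.2212 0.1638]]
4485 [[0.5876 0.1027 0.1297]
 [0.629  0.2007 0.1751]
 [0.6609 0.2467 0.1843]]
t 10.85 pos [0.5283 0.1997 0.2453] w 0.0517 F [-0.3  0.5 -0.6]
 turn [ 0.0006  0.0011 -0.0002]  shift [-1.062  3.417 -0.036] d 0.358
```

View pics/w6.png

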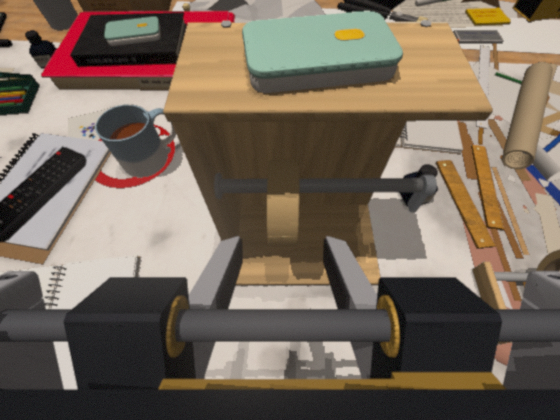

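The wide roll hangs at (283,210) with the keeper down at (425,195). Now the narrow roll.

step_arm(
  plan=[
    {"dx": -0.118,"dy": 0.38,"dz": -0.004,"rx": 0,"ry": 0,"rz": 0,"claw": 0.45},
    {"dx": -0.118,"dy": 0.38,"dz": -0.004,"rx": 0,"ry": 0,"rz": 0,"claw": 0.45},
    {"dx": -0.118,"dy": 0.38,"dz": -0.004,"rx": 0,"ry": 0,"rz": 0,"claw": 0.45},
    {"dx": -0.118,"dy": 0.38,"dz": -0.004,"rx": 0,"ry": 0,"rz": 0,"claw": 0.45},
    {"dx": -0.118,"dy": 0.38,"dz": -0.004,"rx": 0,"ry": 0,"rz": 0,"claw": 0.45},
    {"dx": -0.118,"dy": 0.38,"dz": -0.004,"rx": 0,"ry": 0,"rz": 0,"claw": 0.45},
    {"dx": -0.118,"dy": 0.38,"dz": -0.004,"rx": 0,"ry": 0,"rz": 0,"claw": 0.45},
    {"dx": -0.118,"dy": 0.38,"dz": -0.004,"rx": 0,"ry": 0,"rz": 0,"claw": 0.45},
    {"dx": -0.118,"dy": 0.38,"dz": -0.004,"rx": 0,"ry": 0,"rz": 0,"claw": 0.45},
    {"dx": 0,"dy": 0,"dz": 0,"rx": 0,"ry": 0,"rz": 0,"claw": 0.45},
  ],
)

```text
time_s: 11.85
ee_pos: [0.4862, -0.0833, 0.1836]
eef_rot: [-3.141, -0.766, 0.075]
force: [0.1, -0.9, -0.5]
grip_width: 0.0516
grip_force: 0.0
```

```bash
python3 -c "
from h import *
viewer.camera('side');p=viewer.camera('wrist')
r=viewer.recognise('narrow_roll',p)[0]; S=cloud(p,r['rect']); S=S[(S[:,1]>-.17)&(S[:,1]<-.11)&(S[:,2]<.13)&(S[:,2]>.05)&(S[:,0]<.65)&(S[:,0]>.52)]; print(r,len(S),np.percentile(S,[1,50,99],axis=0).round(4))
p=viewer.camera('top')
r=viewer.recognise('narrow_roll',p)[0]; S=cloud(p,r['rect']); S=S[(S[:,2]<.13)&(S[:,2]>.06)]; print(r,len(S),np.percentile(S,[1,50,99],axis=0).round(4))
goto((.548,-.1415,.102))
"
```

```text
{'rect': [326.4, 170.2, 364.9, 256.6], 'score': 0.62} 2006 [[ 0.5384 -0.1485  0.0521]
 [ 0.5721 -0.1366  0.1079]
 [ 0.63   -0.1242  0.1166]]Traceback (most recent call last):
  File "<string>", line 6, in <module>
    r=viewer.recognise('narrow_roll',p)[0]; S=cloud(p,r['rect']); S=S[(S[:,2]<.13)&(S[:,2]>.06)]; print(r,len(S),np.percentile(S,[1,50,99],axis=0).round(4))
                                                                                                                 ~~~~~~~~~~~~~^^^^^^^^^^^^^^^^^^^^
    return _quantile_unchecked(
        a, q, axis, out, overwrite_input, method, keepdims, weights)
    return _ureduce(a,
                    func=_quantile_ureduce_func,
    ...<5 lines>...
                    overwrite_input=overwrite_input,
                    method=method)
    r = func(a, **kwargs)
    result = _quantile(arr,
                       quantiles=q,
    ...<2 lines>...
                       out=out,
                       weights=wgt)
    slices_having_nans = np.isnan(arr[-1, ...])
                                  ~~~^^^^^^^^^
IndexError: index -1 is out of bounds for axis 0 with size 0
```

```bash
python3 -c "
from h import *
goto((.478,-.1455,.173)); goto((.549,-.140,.102))
"
```

```text
t 12.1 pos [ 0.487  -0.0783  0.1851] w 0.0515 F [-0.1 -0.6  0.4]
 turn [-0.0022  0.0115  0.0002]  shift [-0.186  0.663 -0.014] d 0.069
t 12.1 pos [ 0.487  -0.0783  0.1851] w 0.0515 F [-0.1 -0.6  0.4]
 turn [-0.0022  0.0115  0.0002]  shift [-0.167  0.667  0.991] d 0.121
```

step_arm(
  plan=[
    {"dx": -0.046,"dy": 0.166,"dz": -0.003,"rx": -0.002,"ry": 0.0115,"rz": 0,"claw": 0.45},
    {"dx": -0.046,"dy": 0.166,"dz": -0.003,"rx": 0,"ry": 0,"rz": 0,"claw": 0.45},
    {"dx": -0.046,"dy": 0.166,"dz": -0.003,"rx": 0,"ry": 0,"rz": 0,"claw": 0.45},
    {"dx": -0.046,"dy": 0.166,"dz": -0.003,"rx": 0,"ry": 0,"rz": 0,"claw": 0.45},
    {"dx": 0,"dy": 0,"dz": 0,"rx": 0,"ry": 0,"rz": 0,"claw": 0.45},
    {"dx": 0,"dy": 0,"dz": 0,"rx": 0,"ry": 0,"rz": 0,"claw": 0.45},
  ],
)

```text
time_s: 12.7
ee_pos: [0.4783, -0.1456, 0.1731]
eef_rot: [3.141, -0.786, 0.078]
force: [-0.4, 0.9, -0.2]
grip_width: 0.0515
grip_force: 0.0
```

```bash
python3 -c "
from h import *
viewer.camera('side');p=viewer.camera('wrist')
goto((.478,-.1455,.173))
r=viewer.recognise('narrow_roll',p)[0]; S=cloud(p,r['rect']); S=S[(S[:,1]>-.17)&(S[:,1]<-.11)&(S[:,2]<.13)&(S[:,2]>.05)&(S[:,0]<.65)&(S[:,0]>.52)]; print(r,len(S),np.percentile(S,[1,50,99],axis=0).round(4))
q=cv2.minAreaRect(S[:,:2].astype(np.float32));print(q)
goto((.549,-.140,.102))
"
```

```text
t 12.8 pos [ 0.4784 -0.1454  0.1732] w 0.0516 F [ 0.3  0.4 -0.2]
 turn [-0.0002 -0.0003  0.0006]  shift [-0.004  0.001 -0.001] d 0.0
{'rect': [273.9, 158.2, 298.1, 249.2], 'score': 0.69} 1842 [[ 0.5345 -0.1515  0.0563]
 [ 0.5588 -0.1417  0.1074]
 [ 0.6105 -0.1318  0.116 ]]
((0.573894202709198, -0.14126698672771454), (0.08026189357042313, 0.020220229402184486), 1.3180701732635498)
t 12.85 pos [ 0.4784 -0.1455  0.1733] w 0.0516 F [-0.4 -0.9 -0.1]
 turn [-0.0001 -0.0004  0.0007]  shift [-4.000e-03  1.000e-03  1.005e+00] d 0.1
```

step_arm(
  plan=[
    {"dx": 0,"dy": 0.02,"dz": 0.3,"rx": 0,"ry": 0,"rz": 0,"claw": 0.45},
    {"dx": 0,"dy": 0,"dz": 0.3,"rx": 0,"ry": 0,"rz": 0,"claw": 0.45},
    {"dx": 0,"dy": 0,"dz": 0.25,"rx": 0,"ry": 0,"rz": 0,"claw": 0.45},
    {"dx": 0,"dy": 0,"dz": 0.15,"rx": 0,"ry": 0,"rz": 0,"claw": 0.45},
    {"dx": 0,"dy": 0,"dz": 0,"rx": 0,"ry": 0,"rz": 0,"claw": 0.45},
    {"dx": 0,"dy": 0,"dz": 0,"rx": 0,"ry": 0,"rz": 0,"claw": 1},
    {"dx": 0,"dy": 0,"dz": 0,"rx": 0,"ry": 0,"rz": 0,"claw": 1},
    {"dx": 0,"dy": 0,"dz": 0,"rx": 0,"ry": 0,"rz": 0,"claw": 1},
    {"dx": 0,"dy": 0,"dz": 0,"rx": 0,"ry": 0,"rz": 0,"claw": 1},
    {"dx": 0,"dy": 0,"dz": 0,"rx": 0,"ry": 0,"rz": 0,"claw": 1},
  ],
  grip_force=30,
)

```text
time_s: 13.85
ee_pos: [0.5488, -0.1432, 0.1029]
eef_rot: [3.14, -0.786, 0.078]
force: [-0.9, -0.1, 1.4]
grip_width: 0.0181
grip_force: 29.9
```

```bash
python3 -c "
from h import *
viewer.camera('side');goto((.6145,-.053,.24))
"
```

```text
t 13.9 pos [ 0.5489 -0.1432  0.1028] w 0.0178 F [-0.9 -0.8  2. ]
 turn [ 0.0007 -0.0007  0.0001]  shift [ 1.483 -0.848 -0.457] d 0.177
```

step_arm(
  plan=[
    {"dx": 0.12,"dy": 0,"dz": -0.12,"rx": 0,"ry": 0,"rz": 0,"claw": 1},
    {"dx": 0.26,"dy": 0,"dz": -0.26,"rx": 0,"ry": 0,"rz": 0,"claw": 1},
    {"dx": 0.26,"dy": 0,"dz": -0.26,"rx": 0,"ry": 0,"rz": 0,"claw": 1},
    {"dx": 0.1,"dy": -0.3,"dz": 0.11,"rx": 0,"ry": 0,"rz": 0,"claw": 1},
    {"dx": 0.1,"dy": -0.3,"dz": 0.11,"rx": 0,"ry": 0,"rz": 0,"claw": 1},
    {"dx": 0.1,"dy": -0.3,"dz": 0.11,"rx": 0,"ry": 0,"rz": 0,"claw": 1},
    {"dx": 0.1,"dy": -0.3,"dz": 0.11,"rx": 0,"ry": 0,"rz": 0,"claw": 1},
    {"dx": 0.1,"dy": -0.3,"dz": 0.11,"rx": 0,"ry": 0,"rz": 0,"claw": 1},
    {"dx": 0,"dy": 0,"dz": 0,"rx": 0,"ry": 0,"rz": 0,"claw": 1},
    {"dx": 0,"dy": 0,"dz": 0,"rx": 0,"ry": 0,"rz": 0,"claw": 1},
  ],
)

```text
time_s: 14.9
ee_pos: [0.6109, 0.0128, 0.1889]
eef_rot: [3.141, -0.785, 0.08]
force: [0.4, -0.2, -1.9]
grip_width: 0.0179
grip_force: 29.9
```

```bash
python3 -c "
from h import *
p=viewer.camera('side');save(p,'s7.png'); p=viewer.camera('wrist'); goto((.6125,.0262,.1905));save(p,'w7.png')
X=cloud(p); r=viewer.recognise('narrow_roll',p)[0]; print(r)
S=cloud(p,r['rect']); S=S[(S[:,2]>.1)&(S[:,0]>.59)&(S[:,0]<.72)&(S[:,1]<.05)&(S[:,1]>-.03)]; print(np.percentile(S,[1,50,99],axis=0).round(4))
S=X[(X[:,1]>.057)&(X[:,1]<.075)&(X[:,2]>.165)&(X[:,2]<.19)&(X[:,0]>.62)&(X[:,0]<.67)];print(np.percentile(S,[1,50,99],axis=0).round(4))
"
```

```text
t 15.0 pos [0.6109 0.0115 0.1892] w 0.018 F [-0.7 -0.3 -2. ]
 turn [ 0.0007  0.     -0.    ]  shift [ 0.029 -0.145  0.01 ] d 0.015
{'rect': [266.0, 167.6, 299.0, 301.6], 'score': 0.72}
[[0.5967 0.0021 0.1547]
 [0.624  0.0125 0.1947]
 [0.678  0.0229 0.202 ]]
[[0.6369 0.06   0.1655]
 [0.6432 0.0654 0.1762]
 [0.6554 0.0748 0.1805]]
```

View pics/w7.png

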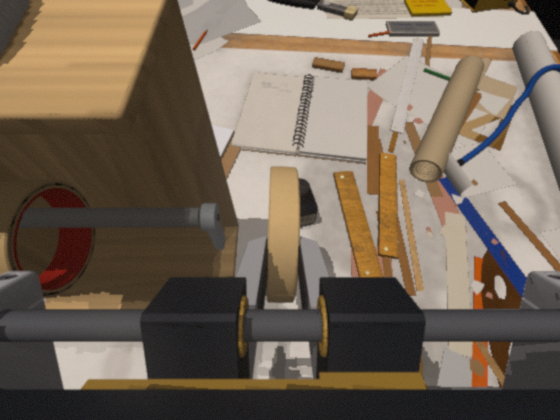

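The narrow roll (283,230) is clear of the hub (210,220). The wide roll hangs behind it at the left. I'll correct by the computed offset and begin threading.

step_arm(
  plan=[
    {"dx": 0.029,"dy": -0.145,"dz": 0.01,"rx": 0,"ry": 0,"rz": 0,"claw": 1},
    {"dx": 0,"dy": 0,"dz": 0,"rx": 0,"ry": 0,"rz": 0,"claw": 1},
    {"dx": 0,"dy": -0.15,"dz": 0,"rx": 0,"ry": 0,"rz": 0,"claw": 1},
    {"dx": 0,"dy": -0.2,"dz": 0,"rx": 0,"ry": 0,"rz": 0,"claw": 1},
    {"dx": 0,"dy": -0.2,"dz": 0,"rx": 0,"ry": 0,"rz": 0,"claw": 1},
    {"dx": 0,"dy": -0.15,"dz": 0,"rx": 0,"ry": 0,"rz": 0,"claw": 1},
    {"dx": 0,"dy": 0,"dz": 0,"rx": 0,"ry": 0,"rz": 0,"claw": 1},
    {"dx": 0,"dy": 0,"dz": 0,"rx": 0,"ry": 0,"rz": 0,"claw": 1},
  ],
)

```text
time_s: 15.85
ee_pos: [0.6073, 0.096, 0.1906]
eef_rot: [3.141, -0.785, 0.078]
force: [0.3, -0.6, -0.4]
grip_width: 0.0181
grip_force: 29.9
```

```bash
python3 -c "
from h import *
p=viewer.camera('side');goto((.6125-.078*.11,.0262+.11,.1905))
p=viewer.camera('wrist');X=cloud(p)
S=X[(X[:,1]>.055)&(X[:,1]<.07)&(X[:,2]>.12)&(X[:,2]<.19)&(X[:,0]>.61)&(X[:,0]<.67)]; print(len(S),np.percentile(S,[1,50,99],axis=0).round(4))
"
```

```text
t 15.9 pos [0.6074 0.0957 0.1906] w 0.0179 F [ 0.2 -0.1 -1.2]
 turn [ 0.0008 -0.0001 -0.0002]  shift [-0.003 -0.406 -0.002] d 0.041
527 [[0.6368 0.0613 0.1318]
 [0.6403 0.0658 0.1752]
 [0.6548 0.0699 0.1806]]
```

step_arm(
  plan=[
    {"dx": 0,"dy": -0.2,"dz": 0,"rx": 0,"ry": 0,"rz": 0,"claw": 1},
    {"dx": 0,"dy": -0.2,"dz": 0,"rx": 0,"ry": 0,"rz": 0,"claw": 1},
    {"dx": 0,"dy": 0,"dz": 0,"rx": 0,"ry": 0,"rz": 0,"claw": 1},
    {"dx": -0.05,"dy": 0,"dz": 0.05,"rx": 0,"ry": 0,"rz": 0,"claw": 1},
    {"dx": -0.047,"dy": 0,"dz": 0.047,"rx": 0,"ry": 0,"rz": 0,"claw": 1},
    {"dx": 0,"dy": 0,"dz": 0,"rx": 0,"ry": 0,"rz": 0,"claw": 1},
    {"dx": 0,"dy": 0,"dz": 0,"rx": 0,"ry": 0,"rz": 0,"claw": 0.7},
    {"dx": 0,"dy": 0,"dz": 0,"rx": 0,"ry": 0,"rz": 0,"claw": 0.6},
    {"dx": 0,"dy": 0,"dz": 0,"rx": 0,"ry": 0,"rz": 0,"claw": 0.57},
    {"dx": 0,"dy": 0,"dz": 0,"rx": 0,"ry": 0,"rz": 0,"claw": 0.57},
  ],
)

```text
time_s: 16.95
ee_pos: [0.6044, 0.1366, 0.1771]
eef_rot: [3.141, -0.786, 0.078]
force: [-0.5, -0.1, 0.4]
grip_width: 0.0405
grip_force: 0.0
```

step_arm(
  plan=[
    {"dx": 0,"dy": 0,"dz": 0,"rx": 0,"ry": 0,"rz": 0,"claw": 0.57},
    {"dx": 0,"dy": 0,"dz": 0,"rx": 0,"ry": 0,"rz": 0,"claw": 0.57},
    {"dx": 0,"dy": 0,"dz": -0.1,"rx": 0,"ry": 0,"rz": 0,"claw": 0.57},
    {"dx": 0,"dy": 0,"dz": -0.3,"rx": 0,"ry": 0,"rz": 0,"claw": 0.57},
    {"dx": 0,"dy": 0,"dz": -0.3,"rx": 0,"ry": 0,"rz": 0,"claw": 0.57},
    {"dx": 0,"dy": 0,"dz": -0.3,"rx": 0,"ry": 0,"rz": 0,"claw": 0.57},
    {"dx": 0,"dy": 0,"dz": 0,"rx": 0,"ry": 0,"rz": 0,"claw": 0.7},
    {"dx": 0,"dy": 0,"dz": 0,"rx": 0,"ry": 0,"rz": 0,"claw": 0.7},
  ],
)

```text
time_s: 17.75
ee_pos: [0.5337, 0.1313, 0.2482]
eef_rot: [3.141, -0.787, 0.078]
force: [0.2, -0.5, 0.2]
grip_width: 0.0296
grip_force: 0.0
```

```bash
python3 -c "
from h import *
p=viewer.camera('side');save(p,'s8.png');p=viewer.camera('wrist');save(p,'w8.png');X=cloud(p)
S=X[(X[:,1]>.055)&(X[:,1]<.072)&(X[:,2]>.12)&(X[:,2]<.19)&(X[:,0]>.61)&(X[:,0]<.67)]
for z in (.13,.14,.15,.17,.178):
    q=S[abs(S[:,2]-z)<.005]; print(z,len(q),np.percentile(q,[1,50,99],axis=0).round(4).tolist() if len(q) else 0)
goto((.55,.065,.237))
a=cv2.imread('pics/w8.png');b=cv2.imread('pics/s8.png')[170:350,160:360]
cv2.imwrite('pics/c8.png',np.hstack([cv2.resize(a,(440,330)),cv2.resize(b,(360,330))]))
"
```

```text
0.13 31 [[0.6384, 0.063, 0.1285], [0.6394, 0.0685, 0.1318], [0.6486, 0.0705, 0.1346]]
0.14 51 [[0.6385, 0.0625, 0.1351], [0.6398, 0.0679, 0.1399], [0.6492, 0.0705, 0.1441]]
0.15 60 [[0.6388, 0.0628, 0.1451], [0.6401, 0.068, 0.1495], [0.6493, 0.0707, 0.1544]]
0.17 101 [[0.6364, 0.0613, 0.1652], [0.6379, 0.0681, 0.1712], [0.6531, 0.0718, 0.175]]
0.178 169 [[0.6373, 0.0614, 0.1732], [0.6433, 0.0669, 0.1776], [0.6523, 0.0717, 0.1797]]
t 17.85 pos [0.5339 0.1312 0.2469] w 0.0281 F [ 1.2 -0.3 -0.5]
 turn [0.0005 0.0003 0.0001]  shift [0.007 0.672 0.147] d 0.069
```

View pics/c8.png

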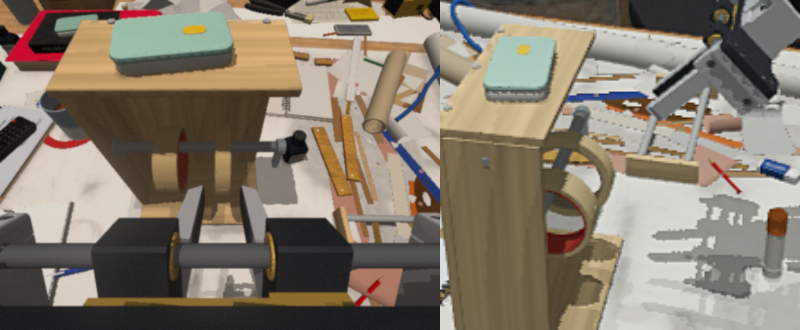

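Both rolls hang and the keeper is still down. I'll move to in front of the tab.

```bash
python3 -c "
from h import *
goto((.582,.0618,.2016))
"
```

```text
t 17.85 pos [0.5339 0.1312 0.2469] w 0.0281 F [ 1.2 -0.3 -0.5]
 turn [0.0005 0.0003 0.0001]  shift [-0.019  0.728  0.622] d 0.096
```

step_arm(
  plan=[
    {"dx": -0.01,"dy": 0.36,"dz": 0,"rx": 0,"ry": 0,"rz": 0,"claw": 0.7},
    {"dx": -0.01,"dy": 0.36,"dz": 0,"rx": 0,"ry": 0,"rz": 0,"claw": 0.7},
    {"dx": 0,"dy": 0,"dz": 0.3,"rx": 0,"ry": 0,"rz": 0,"claw": 0.7},
    {"dx": 0,"dy": 0,"dz": 0.32,"rx": 0,"ry": 0,"rz": 0,"claw": 0.7},
    {"dx": 0,"dy": 0,"dz": 0,"rx": 0,"ry": 0,"rz": 0,"claw": 0.7},
    {"dx": 0,"dy": 0,"dz": 0,"rx": 0,"ry": 0,"rz": 0,"claw": 0.7},
  ],
  grip_force=6,
)

```text
time_s: 18.45
ee_pos: [0.5811, 0.0695, 0.2006]
eef_rot: [3.141, -0.781, 0.078]
force: [-0.5, -1.0, -0.2]
grip_width: 0.0282
grip_force: 0.0
```

```bash
python3 -c "
from h import *
p=viewer.camera('side');p=viewer.camera('wrist');save(p,'w9.png');X=cloud(p)
S=X[(X[:,1]>.05)&(X[:,1]<.08)&(X[:,2]>.12)&(X[:,2]<.19)&(X[:,0]>.625)&(X[:,0]<.67)]
for z in (.13,.14,.15,.17,.178):
    q=S[abs(S[:,2]-z)<.005]; print(z,len(q),np.percentile(q,[1,50,99],axis=0).round(4).tolist() if len(q) else 0)
goto((.582,.0618,.2016)); goto((.6455,.0668,.138))
"
```

```text
0.13 22 [[0.6387, 0.0623, 0.1299], [0.6397, 0.0654, 0.1327], [0.6412, 0.0694, 0.1346]]
0.14 48 [[0.6388, 0.0626, 0.1351], [0.6397, 0.0661, 0.1398], [0.6408, 0.0696, 0.1447]]
0.15 64 [[0.6389, 0.0622, 0.1451], [0.64, 0.0663, 0.1503], [0.6423, 0.0698, 0.1548]]
0.17 134 [[0.6366, 0.0614, 0.1667], [0.6382, 0.0698, 0.1724], [0.6522, 0.0793, 0.1749]]
0.178 413 [[0.6373, 0.0612, 0.1732], [0.643, 0.0688, 0.1776], [0.6525, 0.0797, 0.1813]]
t 18.55 pos [0.5811 0.0697 0.2025] w 0.028 F [ 0.1 -0.2  1. ]
 turn [0.0003 0.0006 0.0001]  shift [-0.004  0.079  0.008] d 0.008
t 18.55 pos [0.5811 0.0697 0.2025] w 0.028 F [ 0.1 -0.2  1. ]
 turn [0.0003 0.0006 0.0001]  shift [-0.003  0.079  0.908] d 0.091
```

View pics/w9.png

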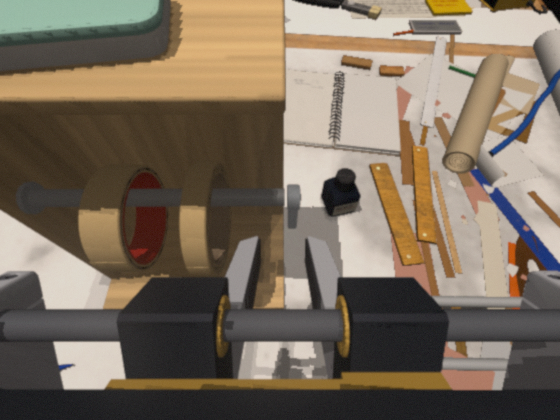

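The tab (292,205) is about 8 mm off the finger centre line (280). I'll correct, advance and close gently.

step_arm(
  plan=[
    {"dx": 0,"dy": 0.087,"dz": 0,"rx": 0,"ry": 0,"rz": 0,"claw": 0.7},
    {"dx": 0,"dy": 0,"dz": 0.3,"rx": 0,"ry": 0,"rz": 0,"claw": 0.7},
    {"dx": 0,"dy": 0,"dz": 0.3,"rx": 0,"ry": 0,"rz": 0,"claw": 0.7},
    {"dx": 0,"dy": 0,"dz": 0.2,"rx": 0,"ry": 0,"rz": 0,"claw": 0.7},
    {"dx": 0,"dy": 0,"dz": 0.1,"rx": 0,"ry": 0,"rz": 0,"claw": 0.7},
    {"dx": 0,"dy": 0,"dz": 0,"rx": 0,"ry": 0,"rz": 0,"claw": 0.7},
    {"dx": 0,"dy": 0,"dz": 0,"rx": 0,"ry": 0,"rz": 0,"claw": 1},
    {"dx": 0,"dy": 0,"dz": 0,"rx": 0,"ry": 0,"rz": 0,"claw": 1},
    {"dx": 0,"dy": 0,"dz": 0,"rx": 0,"ry": 0,"rz": 0,"claw": 1},
    {"dx": 0,"dy": 0,"dz": 0,"rx": 0,"ry": 0,"rz": 0,"claw": 1},
  ],
  grip_force=6,
)

```text
time_s: 19.55
ee_pos: [0.6453, 0.0662, 0.1395]
eef_rot: [3.141, -0.786, 0.079]
force: [-3.7, 3.6, 4.2]
grip_width: 0.0079
grip_force: 6.0
```

```bash
python3 -c "
from h import *
viewer.camera('side');goto((.6455,.066,.138))
P=telemetry.get_obs()['ee_pos']; r=np.hypot(.6463-P[0],.170-P[2]); a0=np.arctan2(.6463-P[0],.170-P[2]); print(r,a0)
A=np.linspace(a0,1.55,10); x=-r*np.sin(A); z=-r*np.cos(A); k=10*.7071
for dx,dz in zip(np.diff(x),np.diff(z)): print(round((dx+dz)*k,3),round((dx-dz)*k,3))
"
```

```text
t 19.6 pos [0.6454 0.0662 0.1395] w 0.0079 F [-3.1  4.4  4.5]
 turn [ 0.0001 -0.0003  0.0003]  shift [-0.009  0.002  0.011] d 0.001
0.030558427459971046 0.0305968297435565
-0.032 -0.04
-0.025 -0.045
-0.017 -0.049
-0.008 -0.051
0.0 -0.052
0.009 -0.051
0.017 -0.049
0.025 -0.045
0.032 -0.04
```

step_arm(
  plan=[
    {"dx": -0.032,"dy": 0,"dz": -0.04,"rx": 0,"ry": 0,"rz": 0,"claw": 1},
    {"dx": -0.025,"dy": 0,"dz": -0.045,"rx": 0,"ry": 0,"rz": 0,"claw": 1},
    {"dx": -0.017,"dy": 0,"dz": -0.049,"rx": 0,"ry": 0,"rz": 0,"claw": 1},
    {"dx": -0.008,"dy": 0,"dz": -0.051,"rx": 0,"ry": 0,"rz": 0,"claw": 1},
    {"dx": 0,"dy": 0,"dz": -0.052,"rx": 0,"ry": 0,"rz": 0,"claw": 1},
    {"dx": 0.009,"dy": 0,"dz": -0.051,"rx": 0,"ry": 0,"rz": 0,"claw": 1},
    {"dx": 0.017,"dy": 0,"dz": -0.049,"rx": 0,"ry": 0,"rz": 0,"claw": 1},
    {"dx": 0.025,"dy": 0,"dz": -0.045,"rx": 0,"ry": 0,"rz": 0,"claw": 1},
    {"dx": 0.032,"dy": 0,"dz": -0.04,"rx": 0,"ry": 0,"rz": 0,"claw": 1},
    {"dx": 0,"dy": 0,"dz": 0,"rx": 0,"ry": 0,"rz": 0,"claw": 1},
  ],
)

```text
time_s: 20.6
ee_pos: [0.6149, 0.0637, 0.1685]
eef_rot: [3.141, -0.783, 0.078]
force: [-6.7, 5.0, 0.2]
grip_width: 0.0079
grip_force: 6.0
```

```bash
python3 -c "
from h import *
p=viewer.camera('side');goto((.6157,.0645,.170));X=cloud(p)
"
```

```text
t 20.65 pos [0.615  0.0637 0.1684] w 0.0079 F [-8.1  5.1  0.9]
 turn [0.0001 0.0014 0.0001]  shift [ 0.017 -0.008 -0.006] d 0.002
```

step_arm(
  plan=[
    {"dx": 0.018,"dy": 0,"dz": -0.008,"rx": 0,"ry": 0,"rz": 0,"claw": 1},
    {"dx": 0,"dy": 0,"dz": 0,"rx": 0,"ry": 0,"rz": 0,"claw": 1},
    {"dx": 0,"dy": 0,"dz": 0,"rx": 0,"ry": 0,"rz": 0,"claw": 1},
    {"dx": 0,"dy": 0,"dz": 0,"rx": 0,"ry": 0,"rz": 0,"claw": 0.75},
    {"dx": 0,"dy": 0,"dz": 0,"rx": 0,"ry": 0,"rz": 0,"claw": 0.7},
    {"dx": 0,"dy": 0,"dz": 0,"rx": 0,"ry": 0,"rz": 0,"claw": 0.7},
    {"dx": 0,"dy": 0,"dz": -0.3,"rx": 0,"ry": 0,"rz": 0,"claw": 0.7},
    {"dx": 0,"dy": 0,"dz": -0.3,"rx": 0,"ry": 0,"rz": 0,"claw": 0.7},
    {"dx": 0,"dy": 0,"dz": -0.3,"rx": 0,"ry": 0,"rz": 0,"claw": 0.7},
    {"dx": 0,"dy": 0,"dz": 0,"rx": 0,"ry": 0,"rz": 0,"claw": 0.7},
  ],
)

```text
time_s: 21.65
ee_pos: [0.5525, 0.0585, 0.2373]
eef_rot: [3.14, -0.79, 0.078]
force: [0.6, 0.4, -0.6]
grip_width: 0.0279
grip_force: 0.0
```

```bash
python3 -c "
from h import *
p=viewer.camera('side');save(p,'s10.png');p=viewer.camera('wrist');save(p,'w10.png');X=cloud(p)
S=X[(X[:,1]>.055)&(X[:,1]<.0715)&(X[:,2]>.14)&(X[:,2]<.19)&(X[:,0]>.595)&(X[:,0]<.66)]
for x in (.606,.612,.62,.628,.65):
    q=S[abs(S[:,0]-x)<.004]; print(x,len(q),np.percentile(q,[1,50,99],axis=0).round(4).tolist() if len(q) else 0)
q=S[(S[:,0]<.63)&(S[:,2]>.165)];print(np.polyfit(q[:,0],q[:,2],1))
goto((.55,.06,.23))
a=cv2.imread('pics/w10.png');b=cv2.imread('pics/s10.png')[170:350,160:360]
cv2.imwrite('pics/c10.png',np.hstack([cv2.resize(a,(440,330)),cv2.resize(b,(360,330))]))
"
```

```text
0.606 44 [[0.6064, 0.0597, 0.1553], [0.608, 0.0634, 0.1581], [0.6098, 0.067, 0.1602]]
0.612 87 [[0.608, 0.0597, 0.1567], [0.612, 0.0637, 0.1601], [0.6158, 0.0674, 0.1629]]
0.62 89 [[0.6161, 0.0604, 0.1607], [0.6201, 0.0642, 0.1635], [0.6239, 0.0681, 0.1661]]
0.628 88 [[0.6242, 0.061, 0.1644], [0.6284, 0.065, 0.1669], [0.6319, 0.0687, 0.1701]]
0.65 54 [[0.6461, 0.0607, 0.1701], [0.6484, 0.066, 0.1776], [0.6522, 0.0711, 0.1791]]
[0.24385835 0.01377549]
t 21.75 pos [0.5533 0.0586 0.2346] w 0.0284 F [ 0.2  0.3 -0.2]
 turn [ 0.0005 -0.0005 -0.    ]  shift [-0.055 -0.017  0.01 ] d 0.006
```

View pics/c10.png

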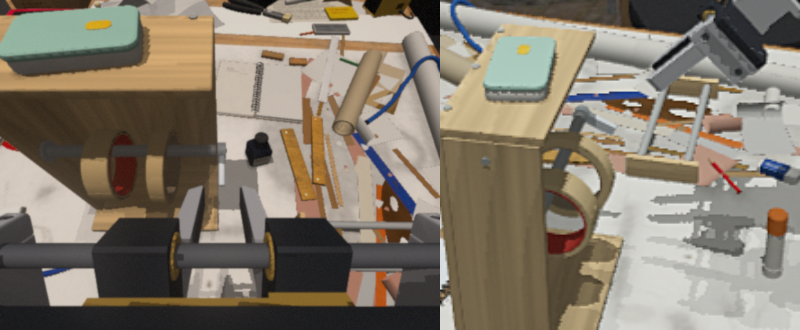

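The keeper slipped in the grip. The tab slopes about 0.41 rad below level (≈1.16 rad), though the rolls are fine. I'll regrip more firmly and turn the tool with the tab.

```bash
python3 -c "
from h import *
goto((.617,.0638,.157))
# rows: arc 1.16->1.60 with -18 deg of ry, 6 rows
A=np.linspace(1.16,1.60,7); r=.032; X=np.c_[-r*np.sin(A),-r*np.cos(A)]; t=np.radians(np.linspace(45,27,7))
for i in range(6):
    d=X[i+1]-X[i]; x=np.array([np.cos(t[i]),np.sin(t[i])]); z=np.array([np.sin(t[i]),-np.cos(t[i])]); print(round(d@x*10,3),round(d@z*10,3))
"
```

```text
t 21.75 pos [0.5533 0.0586 0.2346] w 0.0284 F [ 0.2  0.3 -0.2]
 turn [ 0.0005 -0.0005 -0.    ]  shift [-0.097 -0.003  1.001] d 0.101
0.009 -0.022
0.01 -0.021
0.01 -0.021
0.011 -0.021
0.011 -0.021
0.012 -0.02
```

step_arm(
  plan=[
    {"dx": -0.097,"dy": -0.003,"dz": 0.2,"rx": 0,"ry": 0,"rz": 0,"claw": 0.7},
    {"dx": 0,"dy": 0,"dz": 0.3,"rx": 0,"ry": 0,"rz": 0,"claw": 0.7},
    {"dx": 0,"dy": 0,"dz": 0.3,"rx": 0,"ry": 0,"rz": 0,"claw": 0.7},
    {"dx": 0,"dy": 0,"dz": 0.2,"rx": 0,"ry": 0,"rz": 0,"claw": 0.7},
    {"dx": 0,"dy": 0,"dz": 0,"rx": 0,"ry": 0,"rz": 0,"claw": 0.7},
    {"dx": 0,"dy": 0,"dz": 0,"rx": 0,"ry": 0,"rz": 0,"claw": 0.7},
    {"dx": 0,"dy": 0,"dz": 0,"rx": 0,"ry": 0,"rz": 0,"claw": 1},
    {"dx": 0,"dy": 0,"dz": 0,"rx": 0,"ry": 0,"rz": 0,"claw": 1},
    {"dx": 0,"dy": 0,"dz": 0,"rx": 0,"ry": 0,"rz": 0,"claw": 1},
    {"dx": 0,"dy": 0,"dz": 0,"rx": 0,"ry": 0,"rz": 0,"claw": 1},
  ],
  grip_force=15,
)

```text
time_s: 22.75
ee_pos: [0.6166, 0.0639, 0.1571]
eef_rot: [3.141, -0.786, 0.078]
force: [-1.6, 0.5, 3.1]
grip_width: 0.0077
grip_force: 15.0
```

step_arm(
  plan=[
    {"dx": 0.009,"dy": 0,"dz": -0.022,"rx": 0,"ry": -0.033,"rz": 0,"claw": 1},
    {"dx": 0.01,"dy": 0,"dz": -0.021,"rx": 0,"ry": -0.033,"rz": 0,"claw": 1},
    {"dx": 0.01,"dy": 0,"dz": -0.021,"rx": 0,"ry": -0.033,"rz": 0,"claw": 1},
    {"dx": 0.011,"dy": 0,"dz": -0.021,"rx": 0,"ry": -0.033,"rz": 0,"claw": 1},
    {"dx": 0.011,"dy": 0,"dz": -0.021,"rx": 0,"ry": -0.033,"rz": 0,"claw": 1},
    {"dx": 0.012,"dy": 0,"dz": -0.02,"rx": 0,"ry": -0.033,"rz": 0,"claw": 1},
    {"dx": 0,"dy": 0,"dz": 0,"rx": 0,"ry": 0,"rz": 0,"claw": 1},
    {"dx": 0,"dy": 0,"dz": 0,"rx": 0,"ry": 0,"rz": 0,"claw": 1},
  ],
)

```text
time_s: 23.55
ee_pos: [0.6137, 0.0637, 0.1699]
eef_rot: [3.141, -0.474, 0.078]
force: [-1.5, -0.8, 0.4]
grip_width: 0.0081
grip_force: 15.0
```

```bash
python3 -c "
from h import *
p=viewer.camera('side');goto((.6143,.0637,.171),tilt=27)
r=viewer.recognise('keeper',p);print(r)
p=viewer.camera('wrist');X=cloud(p)
S=X[(X[:,1]>.055)&(X[:,1]<.0715)&(X[:,2]>.14)&(X[:,2]<.2)&(X[:,0]>.595)&(X[:,0]<.66)]
for x in (.606,.612,.62,.628,.65):
    q=S[abs(S[:,0]-x)<.004]; print(x,len(q),np.percentile(q,[1,50,99],axis=0).round(4).tolist() if len(q) else 0)
"
```

```text
t 23.6 pos [0.6137 0.0637 0.17  ] w 0.0074 F [-1.9  0.1 -0.1]
 turn [ 0.0003 -0.0019 -0.    ]  shift [ 0.01   0.    -0.006] d 0.001
[{'rect': [233.9, 224.8, 250.8, 239.5], 'score': 0.51}]
0.606 207 [[0.6027, 0.056, 0.1728], [0.6081, 0.064, 0.1757], [0.61, 0.071, 0.1998]]
0.612 449 [[0.6081, 0.0553, 0.1733], [0.612, 0.0634, 0.1862], [0.616, 0.0713, 0.1996]]
0.62 375 [[0.616, 0.0551, 0.1688], [0.6198, 0.0634, 0.1757], [0.6239, 0.0713, 0.1864]]
0.628 277 [[0.624, 0.0554, 0.1595], [0.6274, 0.064, 0.1752], [0.6318, 0.0711, 0.177]]
0.65 202 [[0.6461, 0.0607, 0.1718], [0.6494, 0.0663, 0.1791], [0.6538, 0.0713, 0.1808]]
```

The tab is level (its top is at z ≈ 0.1755 along its length). I'll release and retreat.

step_arm(
  plan=[
    {"dx": 0,"dy": 0,"dz": 0,"rx": 0,"ry": 0,"rz": 0,"claw": 0.85},
    {"dx": 0,"dy": 0,"dz": 0,"rx": 0,"ry": 0,"rz": 0,"claw": 0.75},
    {"dx": 0,"dy": 0,"dz": 0,"rx": 0,"ry": 0,"rz": 0,"claw": 0.7},
    {"dx": 0,"dy": 0,"dz": 0,"rx": 0,"ry": 0,"rz": 0,"claw": 0.7},
    {"dx": -0.05,"dy": 0,"dz": -0.15,"rx": 0,"ry": 0,"rz": 0,"claw": 0.7},
    {"dx": -0.1,"dy": 0,"dz": -0.3,"rx": 0,"ry": 0,"rz": 0,"claw": 0.7},
    {"dx": -0.1,"dy": 0,"dz": -0.3,"rx": 0,"ry": 0,"rz": 0,"claw": 0.7},
    {"dx": -0.1,"dy": 0,"dz": -0.2,"rx": 0,"ry": 0,"rz": 0,"claw": 0.7},
    {"dx": 0,"dy": 0,"dz": 0,"rx": 0,"ry": 0,"rz": 0,"claw": 0.7},
    {"dx": 0,"dy": 0,"dz": 0,"rx": 0,"ry": 0,"rz": 0,"claw": 0.7},
  ],
)

```text
time_s: 24.7
ee_pos: [0.54, 0.058, 0.2387]
eef_rot: [3.141, -0.474, 0.078]
force: [0.1, 0.9, -0.2]
grip_width: 0.0285
grip_force: 0.0
```

```bash
python3 -c "
from h import *
viewer.camera('side')
p=viewer.camera('wrist');X=cloud(p);print(telemetry.get_obs()['ee_pos'])
S=X[(X[:,1]>.055)&(X[:,1]<.0715)&(X[:,2]>.14)&(X[:,2]<.19)&(X[:,0]>.595)&(X[:,0]<.66)]
for x in (.606,.612,.62,.628,.65):
    q=S[abs(S[:,0]-x)<.004]; print(x,len(q),np.percentile(q,[1,50,99],axis=0).round(4).tolist() if len(q) else 0)
for y in (.127+.008,.207):
    q=X[(abs(X[:,1]-y)<.02)&(X[:,0]>.57)&(X[:,0]<.63)&(X[:,2]>.06)&(X[:,2]<.165)]; print(len(q),np.percentile(q,[1,50,99],axis=0).round(4).tolist() if len(q) else 0)
"
```

```text
[0.54002887 0.05796139 0.2377297 ]
0.606 88 [[0.6044, 0.0594, 0.164], [0.6065, 0.0632, 0.1739], [0.6099, 0.0672, 0.1758]]
0.612 89 [[0.6082, 0.0597, 0.1723], [0.6121, 0.0638, 0.1747], [0.6157, 0.0677, 0.176]]
0.62 90 [[0.6161, 0.0602, 0.1728], [0.62, 0.0645, 0.1749], [0.6239, 0.0683, 0.1762]]
0.628 89 [[0.6241, 0.0608, 0.1728], [0.6278, 0.0646, 0.1751], [0.6319, 0.069, 0.1766]]
0.65 79 [[0.6461, 0.0607, 0.1723], [0.6492, 0.0661, 0.1785], [0.6532, 0.0713, 0.1802]]
799 [[0.5881, 0.1292, 0.0945], [0.5966, 0.1338, 0.1426], [0.6292, 0.1475, 0.1648]]
1350 [[0.5872, 0.1894, 0.0978], [0.5967, 0.1998, 0.1403], [0.6294, 0.2196, 0.1647]]
```

The tab is level, both rolls hang on the bar, and the arm is clear. I'll hand in.

```bash
python3 -c "
from h import *
print(hand_in())"
```

```text
the job is handed in; nothing more can be done
None
```

The job is handed in, with no verdict shown: both rolls hang on the bar (wide inside, narrow outside), the keeper measures level after a second grip because it slipped on the first try, and the arm is clear.

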